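# Kit the seasoning tray to its drawn layout

### The arm

A 6-joint arm with a two-finger parallel gripper is mounted at the origin on a cart in front of the work surface, level with it; the furniture and walls round the work are solid. World frame = base frame: x ahead of the robot, y to its left, z up, the work surface at z = 0. Lengths are in m, angles in rad, forces in N, time in s.
With the tool pointing down it reaches from about 0.275 to 0.85 m from the base axis. Payload 19 kg.
Tool frame: the origin (TCP) lies midway between the tips of the shut fingers; the grasp point (between the pads) lies 19 mm behind it; z points along the fingers, y is the line along which they close (so a half turn about z gives the same grasp; the last joint's range is limited). The gripper opens to 85 mm and grips with 20 to 120 N. Pads are 22 mm wide; open, the fingers measure 114 mm over their backs; the gripper's body (76 mm by 85 mm) begins 54 mm behind the grasp point. The pads swing forward as they close: fully open they stand 13 mm farther back than shut.
Start: joints at [1.005, 0.15, 1.437, -0, 1.554, -0.134], TCP at [0.241, 0.522, 0.198] pointing down, gripper open.
Joint ranges: [-2.8, 2.8], [-0.68, 2.1], [0.12, 2.68], [-1.39, 4.53], [0.16, 2.79], [-2.81, 2.81]. Speed limits (rad/s): [1.89, 1.89, 2.22, 3.01, 3.01, 3.01].

### API

Orientations are given as a unit quaternion [w, x, y, z].
In Python, from station import robot, imaging, models gives the robot as it stands.
- The arm moves only by the shell command python3 -m crank 'ROWS'. ROWS is JSON, one flat list of numbers, 7 for each row, row after row: the shift along the tool's x, y, z in cm, then the turn, a rotation vector about the tool's x, y, z in degrees, then the closure, from 0 (fully open) to 1 (shut). A call has 1 to 5 rows; each row is the pose to reach, as a shift and turn from the pose commanded when the call began, along the tool's axes at that moment; what a row does not reach only later rows make up. A row lasts 1/10 s, in which the tool goes at most 50 mm and 8.59 degrees, less where a joint would pass 70% of its speed; a pose out of reach is approached as far as the arm can. A call with a gripper value outside its range is refused whole. The fingers move at their own pace and stop on an object; the grip force is fixed at half the most. Time passes only in rows, so rows that repeat a pose let the fingers close. It gives the time, the measured TCP pose, the force, the opening and the grip force at its end, in the units of the state.
- robot.read_state(): the state, without advancing time (a new reading comes with each control period).
- imaging.read_camera(name): name is "side" or "top" or "wrist"; returns the picture (384x512x3 uint8, red, green, blue); there is no depth.
- imaging.get_calibration(name): a dict with "mtx" (3x3 intrinsics, pixels), "origin" and "rotation" of the camera in the world. Camera axes: x right, y up, looking along -z (the intrinsics and any distortion apply to the point x, -y, -z); pixel columns grow to the right and rows downward; lengths in m; the calibration is good to about 2 mm. A picture is of the moment at which its call begins: read the wrist's pose just before it. get_calibration takes no time and is no camera call; for the wrist camera it gives the pose at the moment of the call.
- robot.sign_off(): hands the job in; it is judged then, once.
Trained networks look in the newest picture that a camera, given by its name, has taken for a name from the list of things; names that differ only in an ending like _2 or _b are one class to them, and where a whole thing is asked for, a point or a joint stands for the part that bears it (a point fixed in the world has none). Each returns a list of dicts, best first, with "conf" (0 to 1); they miss things now and then, are a little off and sometimes report something else, mostly with a low value. They report only what shows in the picture. A call takes as long as a camera call. They do not tell look-alikes from the thing itself.
- models.search_frame(query, camera): "point" ([x, y, z] in m, in the coordinates of the camera as it stood for that picture, good to about 4 mm: the middle of the surface that is visible of it).
- models.place_of(query, camera): "point" ([x, y, z] in m, in the coordinates of the camera as it stood for that picture, good to about 4 mm: a listed point, or the origin of a listed thing).
The state is a dict: "time_s": time; "joints": joint angles; "joint_vel": joint speeds; "joint_efforts": joint torques, N m; "tcp_pos": TCP position; "orientation": TCP orientation; "ft_force": force on the tool from outside, world axes, zero at the start; "wrist_torque": the same for the moment, N m; "grip_width": finger opening in m; "grasp_force": force on a finger pad.
Only numpy, scipy, OpenCV 4.12 (cv2) and the standard library are available. Lean on these libraries where they do the work, as an engineer would, in place of code of your own. Each camera call takes 0.05 s, during which the arm holds its last target. There are 200 camera calls.

### The job

The bamboo tray carries two cards with outlines drawn on them at full size. Set out the tray to match: take the pepper mill that stands beside the two measuring cups and stand it upright in the middle of the round outline, and lay the measuring cup that fits the other outline (the smaller of the two) right way up on it, pan on the drawn pan and handle along the drawn handle.

Things in the scene. Friction and masses are not known exactly. Their poses are not given: they have to be found in the camera images.
- pepper_mill: Turned wooden pepper mill, loose, upright on the open worktop beside the two measuring cups: 148 mm high, about 0.2 kg, 50 mm across at the foot; the rounded head is about 45 mm across between 90 and 137 mm up and does not turn. Grip it from above across the head, about 110 mm up. Origin at the centre of its foot, z up.
- small_cup: The smaller of two steel measuring cups (the other is 79x160x37 mm), loose, 55x136x27 mm, 66 g. Origin at underside level, mid-length. y runs along the handle to the pan: pan 55 mm across, centre at y=+40 mm; flat handle 18 mm wide, 5 mm thick, underside 20 mm up, free end y=-68 mm, meets the pan at y=+13 mm. z up. Pinch the handle across x near y=-12 mm.
- cup_pan (a point): Point at the centre of the small cup's pan, on its underside (the small cup's y = +40 mm); axes as the small cup's.
- mill_card: Fixed white card, 86x158x2 mm, at one end (which varies) of the fixed bamboo tray (97x335x22 mm, two cards end to end). A dark circle 56 mm across is drawn in its middle. Origin at the centre of the card's underside, under the circle's centre; card top 2 mm higher, 24 mm above the worktop. y along card and tray, z up.
- cup_card: Fixed white card of the same size on the same tray, with the small cup's outline: a 60 mm circle for the pan centred at y=+40 mm and a 21 mm wide strip for the handle to y=-71 mm. Origin at the centre of the card's underside, top 2 mm higher; y along the card from handle to pan, z up. With the cup in place, its x and y axes and middle match the card's.
There are look-alikes about, which are no part of the job. Leave any green or yellow look-alike of the small_cup alone.

How it is judged:
By the outcome, as a careful person would: the job done as asked, in the order asked, and still so for the second after the job is handed in, with the robot touching nothing.
It also fails if it takes over 58 s, if anything falls off the work surface, if the arm or the gripper's body presses on something with over 40 N, if the wrist force passes 120 N, or if a joint passes its speed limit or range.

## Working session

There is one attempt and no reset: what is moved stays moved. The work goes in short steps, Python scripts to look and compute and a shell command to move; the robot and the scene stay as the last step left them, time stands still between calls to the robot, and variables do not carry over. Pictures are saved under pics/ and viewed, at most 10 in all, crops included, and the job is handed in when it is done.

```bash
mkdir -p pics
cat > h.py <<'E'
import numpy as np, cv2
from scipy.spatial.transform import Rotation as R
from station import robot, imaging, models
def w(cam,p,c=None):
    c=c or imaging.get_calibration(cam); return np.array(c['rotation'])@np.array(p)+np.array(c['origin'])
def px(cam,P,c=None):
    c=c or imaging.get_calibration(cam); q=np.array(c['rotation']).T@(np.array(P)-np.array(c['origin']))
    v=np.array(c['mtx'])@np.array([q[0],-q[1],-q[2]]); return v[:2]/v[2]
def ray(cam,u,z,c=None):
    c=c or imaging.get_calibration(cam); d=np.linalg.inv(np.array(c['mtx']))@np.array([u[0],u[1],1.])
    d=np.array(c['rotation'])@np.array([d[0],-d[1],-d[2]]); o=np.array(c['origin']); return o+d*(z-o[2])/d[2]
def shift(P): # world target TCP -> tool shift cm
    s=robot.read_state(); q=s['orientation']; r=R.from_quat([q[1],q[2],q[3],q[0]])
    return r.inv().apply(np.array(P)-np.array(s['tcp_pos']))*100
def yaw():
    q=robot.read_state()['orientation']; r=R.from_quat([q[1],q[2],q[3],q[0]]).as_matrix(); return r
E
python3 - <<'E'
from h import *
ims=[]
np.set_printoptions(precision=3,suppress=True)
for cam in ['top','side']:
    im=imaging.read_camera(cam); c=imaging.get_calibration(cam); print(cam,{k:np.round(v,3).tolist() for k,v in c.items()})
    cv2.imwrite(f'pics/{cam}0.png',im[:,:,::-1])
    for n in ['pepper_mill','small_cup','cup_pan','mill_card','cup_card']:
        for d in models.place_of(n,cam): P=w(cam,d['point']); print(n,d['conf'],P,px(cam,P))
print(robot.read_state())
E
```

```text
top {'mtx': [[462.421, 0.0, 250.982], [0.0, 462.421, 188.689], [0.0, 0.0, 1.0]], 'origin': [0.4, -0.004, 1.279], 'rotation': [0.716, 0.038, -0.045, -0.696]}Traceback (most recent call last):
  File "<stdin>", line 8, in <module>
  File "h.py", line 5, in w
    c=c or imaging.get_calibration(cam); return np.array(c['rotation'])@np.array(p)+np.array(c['origin'])
                                                ~~~~~~~~~~~~~~~~~~~~~~~^~~~~~~~~~~~
ValueError: matmul: Input operand 1 has a mismatch in its core dimension 0, with gufunc signature (n?,k),(k,m?)->(n?,m?) (size 3 is different from 4)
```

View pics/top0.png

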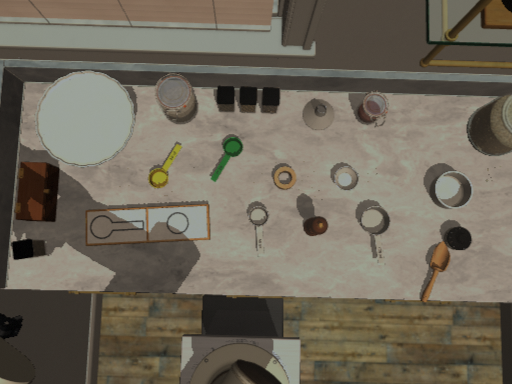

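```bash
sed -i "s/np.array(c\['rotation'\])/rm(c)/g" h.py
cat >> h.py <<'E'
def rm(c):
    q=np.ravel(c['rotation']); return R.from_quat([q[1],q[2],q[3],q[0]]).as_matrix() if q.size==4 else q.reshape(3,3)
E
python3 - <<'E'
from h import *
np.set_printoptions(precision=3,suppress=True)
for cam in ['top','side']:
    im=imaging.read_camera(cam); c=imaging.get_calibration(cam); print(cam,{k:np.round(v,3).tolist() for k,v in c.items()})
    cv2.imwrite(f'pics/{cam}1.png',im[:,:,::-1])
    for n in ['pepper_mill','small_cup','cup_pan','mill_card','cup_card']:
        for d in models.place_of(n,cam): P=w(cam,d['point']); print(n,d['conf'],P,px(cam,P))
    if cam=='top':
        a=cv2.resize(im[190:265,70:220],None,fx=5,fy=5,interpolation=cv2.INTER_CUBIC);b=cv2.resize(im[190:265,235:385],None,fx=5,fy=5,interpolation=cv2.INTER_CUBIC)
        v=np.vstack([a,b]);v=cv2.resize(v,None,fx=.8,fy=.8);cv2.imwrite('pics/crop.png',v[:,:,::-1])
print(robot.read_state(),imaging.get_calibration('wrist'))
E
```

```text
top {'mtx': [[462.421, 0.0, 250.982], [0.0, 462.421, 188.689], [0.0, 0.0, 1.0]], 'origin': [0.4, -0.004, 1.279], 'rotation': [0.716, 0.038, -0.045, -0.696]}
pepper_mill 0.7 [ 0.451 -0.185 -0.007] [311.256 226.279]
small_cup 0.87 [ 0.435 -0.042  0.001] [259.588 230.374]
small_cup 0.68 [ 0.604  0.222 -0.002] [166.925 167.317]
small_cup 0.58 [0.625 0.055 0.001] [226.804 161.332]
cup_pan 0.9 [0.662 0.039 0.   ] [232.808 148.678]
cup_pan 0.67 [ 0.572  0.238 -0.002] [160.784 178.404]
cup_pan 0.59 [ 0.476 -0.037  0.002] [258.186 215.694]
mill_card 0.58 [0.451 0.182 0.019] [177.565 221.916]
cup_card 0.87 [0.437 0.346 0.019] [116.869 225.631]
side {'mtx': [[465.098, 0.0, 258.315], [0.0, 465.098, 188.933], [0.0, 0.0, 1.0]], 'origin': [-0.228, -1.073, 0.633], 'rotation': [0.801, 0.518, -0.166, -0.249]}
pepper_mill 0.92 [ 0.455 -0.187  0.002] [275.756 232.155]
small_cup 0.79 [0.627 0.06  0.005] [272.707 186.684]
small_cup 0.63 [ 0.434 -0.036  0.003] [239.531 213.112]
small_cup 0.46 [0.605 0.215 0.001] [241.701 174.508]
cup_pan 0.75 [ 0.572  0.24  -0.002] [230.244 175.038]
cup_pan 0.63 [0.665 0.0
[... 172 characters left out ...]
.781 166.637]
{'time_s': 0.7, 'joints': array([ 1.005,  0.15 ,  1.437,  0.   ,  1.554, -0.134]), 'joint_vel': array([-0.001,  0.   , -0.001,  0.   , -0.   , -0.   ]), 'joint_efforts': array([  0.   , -71.266, -57.099,   0.   ,   0.001,   0.   ]), 'tcp_pos': array([0.241, 0.522, 0.198]), 'orientation': array([-0.   ,  0.214,  0.977, -0.   ]), 'ft_force': array([ 0.119, -0.906,  0.285]), 'wrist_torque': array([0.024, 0.002, 0.027]), 'grasp_force': 0.0, 'grip_width': 0.08531638148614828} {'mtx': array([[296.854,   0.   , 257.539],
       [  0.   , 296.854, 193.336],
       [  0.   ,   0.   ,   1.   ]]), 'origin': array([0.165, 0.556, 0.374]), 'rotation': array([ 0.831, -0.138, -0.088,  0.532])}
```

View pics/crop.png

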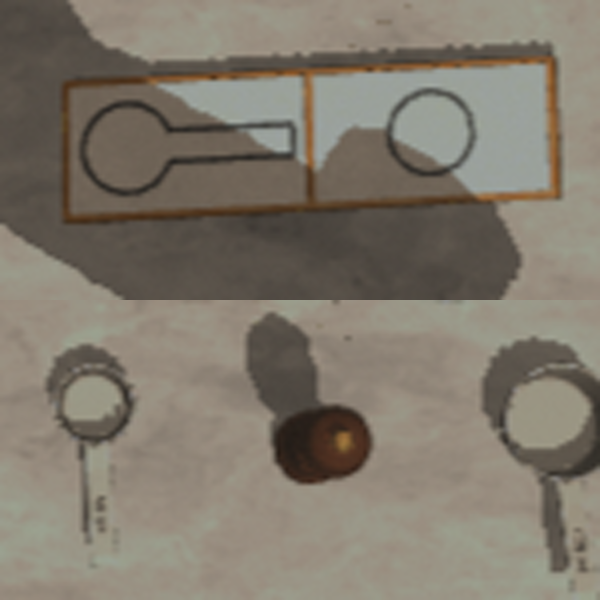

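View pics/side1.png

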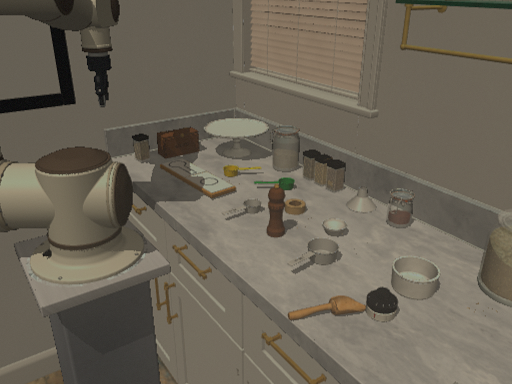

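Mill candidates: only the brown one at top (316,226), between the two steel cups. Cup candidates are small steel (258,215), large steel (372,218), green (232,147) and yellow (158,177). I choose the small steel cup. The crop confirms it, with the handle pointing toward the robot. The cup outline is at the tray's left end (circle at 102,227) and the mill circle at (178,223). The side view shows the mill upright.

```bash
python3 -m crank '[-27.7,-15,-8.2,0,0,-24.7,0,-27.7,-15,-8.2,0,0,-24.7,0,-27.7,-15,-8.2,0,0,-24.7,0,-27.7,-15,-8.2,0,0,-24.7,0,-27.7,-15,-8.2,0,0,-24.7,0]'
```

```text
time_s: 1.2
tcp_pos: [0.3771, 0.3396, 0.2574]
orientation: [0.0, -0.001, 1.0, 0.0]
ft_force: [0.9, 0.1, -0.4]
grip_width: 0.0855
grasp_force: 0.0
```

```bash
python3 -m crank '[-4,-7,-6,0,0,0,0,-4,-7,-6,0,0,0,0,-4,-7,-6,0,0,0,0,-4,-7,-6,0,0,0,0]'
python3 - <<'E'
from h import *
np.set_printoptions(precision=4,suppress=True)
c=imaging.get_calibration('wrist');im=imaging.read_camera('wrist')
print(c['origin'],c['rotation'],robot.read_state()['tcp_pos'])
np.save('w1.npy',im)
import pickle;pickle.dump(c,open('c1.pkl','wb'))
for n in ['mill_card','cup_card']:
    for d in models.place_of(n,'wrist'): P=w('wrist',d['point'],c); print(n,d['conf'],P,px('wrist',P,c))
cv2.imwrite('pics/w1.png',im[:,:,::-1])
c=imaging.get_calibration('top')
for u in [(177.75,223),(101.75,226.75),(143.5,224.75)]: print(ray('top',u,.024,c))
E
```

```text
time_s: 1.6
tcp_pos: [0.4169, 0.2707, 0.3171]
orientation: [0.0, 0.001, 1.0, 0.0]
ft_force: [1.1, -0.3, -0.1]
grip_width: 0.0856
grasp_force: 0.0
[0.3333 0.2701 0.4936] [ 0.6983 -0.1163 -0.1157  0.6968] [0.4163 0.2713 0.3163]
mill_card 0.55 [0.452  0.1764 0.0249] [200.0775 169.1939]
cup_card 0.77 [0.4385 0.3466 0.0272] [305.578  161.1647]
[0.4483 0.1806 0.024 ]
[0.4323 0.3847 0.024 ]
[0.4409 0.2727 0.024 ]
```

View pics/w1.png

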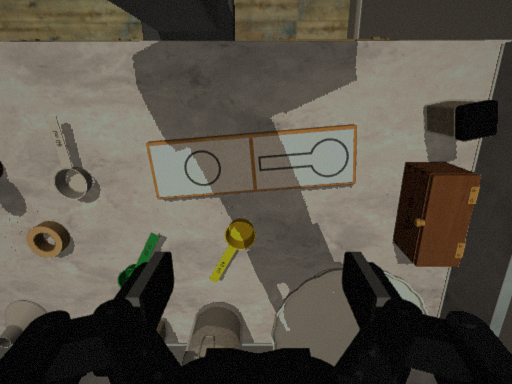

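The wrist view shows the mill circle at about (203,168), the pan circle at (330,158), and the drawn handle's end at (260,164). The small cup is at (73,183).

```bash
cat > fit.py <<'E'
from h import *
import pickle
np.set_printoptions(precision=4,suppress=True)
im=np.load('w1.npy');c=pickle.load(open('c1.pkl','rb'))
g=cv2.cvtColor(im,cv2.COLOR_RGB2GRAY)
bh=cv2.morphologyEx(g,cv2.MORPH_BLACKHAT,np.ones((9,9),np.uint8))
m=bh>45
def pts(x0,x1,y0,y1):
    v,u=np.nonzero(m[y0:y1,x0:x1]); return np.array([ray('wrist',(a+x0,b+y0),.024,c)[:2] for a,b in zip(u,v)])
def circ(p,r):
    from scipy.optimize import least_squares
    return least_squares(lambda q:np.hypot(*(p-q[:2]).T)-q[2],[*p.mean(0),r],loss='soft_l1',f_scale=.001).x
print('mill',circ(pts(182,224,147,190),.028))
p=pts(310,352,136,180);C=circ(p,.03);print('pan',C)
h=pts(257,308,148,175);print(len(h),'handle mean',h.mean(0),h.min(0),h.max(0))
# rays
vx,vy,x,y=cv2.fitLine(h.astype(np.float32),cv2.DIST_L2,0,.001,.001).ravel();print('dir',np.degrees(np.arctan2(-vx*np.sign(vy),abs(vy))))
d=C[:2]-h.mean(0);print('yaw of card from pan-handle',np.degrees(np.arctan2(-d[0],d[1])))
E
python3 fit.py
```

```text
mill [0.4503 0.1798 0.028 ]
pan [0.4336 0.3834 0.03  ]
209 handle mean [0.4393 0.3084] [0.4244 0.2704] [0.4538 0.3498]
dir 5.126833
yaw of card from pan-handle 4.3391421069152685
```

```bash
python3 -m crank '[-3.5,-45.7,0,0,0,0,0,-3.5,-45.7,0,0,0,0,0,-3.5,-45.7,0,0,0,0,0,-3.5,-45.7,0,0,0,0,0,-3.5,-45.7,0,0,0,0,0]'
```

```text
time_s: 2.25
tcp_pos: [0.4348, 0.0211, 0.3162]
orientation: [-0.0, -0.001, 1.0, 0.0]
ft_force: [1.5, 0.0, 0.3]
grip_width: 0.0852
grasp_force: 0.0
```

```bash
python3 -m crank '[0,-9,0,0,0,0,0,0,-9,0,0,0,0,0,0,-9,0,0,0,0,0]'
python3 - <<'E'
from h import *
import pickle
np.set_printoptions(precision=4,suppress=True)
c=imaging.get_calibration('wrist');im=imaging.read_camera('wrist')
np.save('w2.npy',im);pickle.dump(c,open('c2.pkl','wb'))
for n in ['pepper_mill','small_cup','cup_pan']:
    for d in models.place_of(n,'wrist'): P=w('wrist',d['point'],c); print(n,d['conf'],P,px('wrist',P,c))
cv2.imwrite('pics/w2.png',cv2.resize(im[:260,110:],None,fx=1.9,fy=1.9,interpolation=cv2.INTER_CUBIC)[:,:,::-1])
E
```

```text
time_s: 2.55
tcp_pos: [0.4351, -0.071, 0.3157]
orientation: [-0.001, 0.002, 1.0, -0.0]
ft_force: [-0.6, 0.7, 0.6]
grip_width: 0.0853
grasp_force: 0.0
pepper_mill 0.57 [ 0.4499 -0.1889  0.0013] [187.8668 154.7955]
small_cup 0.79 [ 0.6066  0.2152 -0.0025] [413.0393 237.3948]
small_cup 0.6 [ 0.435  -0.044  -0.0006] [274.5022 145.4547]
small_cup 0.6 [0.6298 0.0561 0.0011] [326.6373 249.6326]
cup_pan 0.91 [ 0.6628  0.0388 -0.0047] [315.7336 263.3988]
cup_pan 0.85 [ 0.4743 -0.0371  0.0027] [278.3721 168.9035]
cup_pan 0.57 [ 0.5705  0.2399 -0.0007] [430.5058 219.8402]
```

View pics/w2.png

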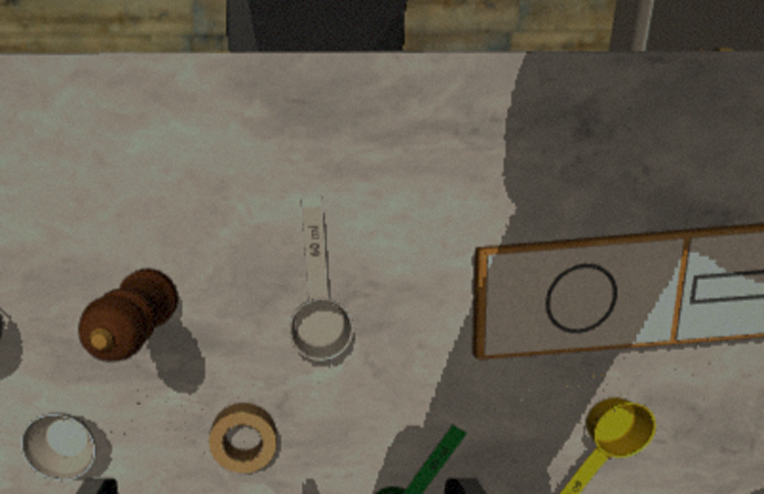

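The view shows the small cup's pan at about (280,174) with its handle end at (274,105). The mill's top knob is at (163,179), with its foot near (190,155).

Run:
```python
from h import *
import pickle
np.set_printoptions(precision=4,suppress=True)
c=pickle.load(open('c2.pkl','rb'))
a=ray('wrist',(279.7,174.2),.027,c);b=ray('wrist',(274.2,105.3),.025,c);e=ray('wrist',(277.4,156.3),.025,c)
print(a,b,e,np.hypot(*(a-b)[:2]),ray('wrist',(162.6,179),.148,c), ray('wrist',(110+113/1.9,325/1.9),.113,c))
for p in (b,e): d=(a-p);print(np.degrees(np.arctan2(d[1],d[0])))
print(ray('top',(258.5,215.75),.027), ray('top',(320,225),.113))
```

```text
[ 0.477  -0.0364  0.027 ] [ 0.37   -0.0468  0.025 ] [ 0.448  -0.0406  0.025 ] 0.10753108359028996 [ 0.4501 -0.1866  0.148 ] [ 0.4492 -0.1881  0.113 ]
5.5354526205135
8.103957458517291
[ 0.474  -0.0371  0.027 ] [ 0.4501 -0.1904  0.113 ]
```

```bash
python3 -m crank '[-1.5,-4.5,2,0,0,0,0,-1.5,-9,4,0,0,0,0,-1.5,-11.65,7,0,0,0,0,-1.5,-11.65,11,0,0,0,0,-1.5,-11.65,11,0,0,0,0]'
python3 - <<'E'
from h import *
np.set_printoptions(precision=4,suppress=True)
c=imaging.get_calibration('wrist');im=imaging.read_camera('wrist')
for n in ['pepper_mill']:
    for d in models.place_of(n,'wrist'): P=w('wrist',d['point'],c); print(n,d['conf'],P,px('wrist',P,c))
print(robot.read_state()['joints'],shift([.4505,-.1875,.087]))
E
```

```text
time_s: 3.25
tcp_pos: [0.4488, -0.1827, 0.2024]
orientation: [-0.003, -0.0, 1.0, 0.002]
ft_force: [-0.2, 0.4, 0.4]
grip_width: 0.0856
grasp_force: 0.0
pepper_mill 0.67 [ 0.4522 -0.1899  0.001 ] [252.1572 163.6587]
[-0.545  -0.0387  1.6167  0.      1.5639 -2.117 ] [ 0.0116 -0.4173 12.0877]
```

```bash
python3 -m crank '[0,-0.1,4,0,0,0,0,0,-0.1,8,0,0,0,0,0,-0.1,11.9,0,0,0,0,0,-0.1,11.9,0,0,0,0,0,-0.1,11.9,0,0,0,0.3]'; python3 -m crank '[0,0,0,0,0,0,1,0,0,0,0,0,0,1,0,0,0,0,0,0,1,0,0,0,0,0,0,1,0,0,0,0,0,0,1]'
```

```text
time_s: 3.85
tcp_pos: [0.4515, -0.1855, 0.0905]
orientation: [0.001, -0.0, 1.0, -0.001]
ft_force: [-1.2, 0.0, 1.1]
grip_width: 0.0732
grasp_force: 0.0
time_s: 4.35
tcp_pos: [0.4515, -0.1866, 0.0903]
orientation: [0.002, 0.0, 1.0, -0.001]
ft_force: [0.4, -2.7, 13.6]
grip_width: 0.0347
grasp_force: 58.0
```

Run:
```python
from h import *
im=imaging.read_camera('wrist');s=imaging.read_camera('side')
a=cv2.resize(im[100:384,120:400],(560,568)); b=cv2.resize(s[170:250,225:325][:, :],None,fx=3,fy=4)
b=cv2.resize(s[150:292,220:280],(240,568)); cv2.imwrite('pics/g.png',np.hstack([a,b])[:,:,::-1]); print(robot.read_state()['grip_width'],robot.read_state()['ft_force'],robot.read_state()['wrist_torque'])
```

```text
0.034863473374585764 [ 0.28561769 -1.65746086 13.63270412] [-0.26113982 -0.04024173 -0.00110801]
```

View pics/g.png

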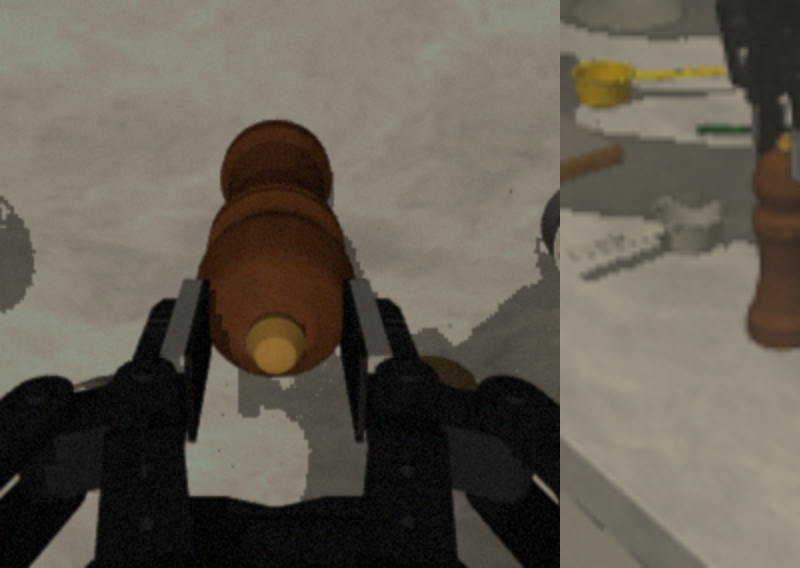

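The mill stands upright between the pads, with its knob at about (257,272). The 35 mm opening is narrower than the 45 mm head, so I'm checking the alignment.

Run:
```python
from h import *
np.set_printoptions(precision=4,suppress=True)
s=robot.read_state(); print(s['tcp_pos'],s['orientation'])
for z in (.14,.148): print(ray('wrist',(257.5,272.5),z))
T=s['tcp_pos']
for dz in (0,.019,.03,.04):
  for dx in (-.011,.011): print(dz,dx,(px('wrist',T+[dx,.0175,dz])-[120,100])*2)
c=imaging.get_calibration('side');print(c['origin'],ray('side',(220+215/4,150+335/4),0))
```

```text
[ 0.4515 -0.1866  0.0903] [ 0.0018  0.0004  1.     -0.0013]
[ 0.4526 -0.1873  0.14  ]
[ 0.4473 -0.1872  0.148 ]
0 -0.011 [332.0766 223.0052]
0 0.011 [330.0264 284.1851]
0.019 -0.011 [337.7856 248.139 ]
0.019 0.011 [335.3021 314.4327]
0.03 -0.011 [341.6693 265.2371]
0.03 0.011 [338.8685 334.8796]
0.04 -0.011 [345.6593 282.8034]
0.04 0.011 [342.5135 355.7776]
[-0.2278 -1.0732  0.6326] [ 0.4473 -0.1881  0.    ]
```

```bash
python3 -m crank '[0,0,0,0,0,0,0.3,0,0,0,0,0,0,0.3,0,0,0,0,0,0,0.3,0.05,-0.05,0.7,0,0,0,0.3,0.05,-0.05,1.5,0,0,0,0.3]'; python3 -m crank '[0,0,0,0,0,0,1,0,0,0,0,0,0,1,0,0,0,0,0,0,1,0,0,0,0,0,0,1,0,0,0,0,0,0,1]'
```

```text
time_s: 4.95
tcp_pos: [0.4497, -0.1862, 0.0723]
orientation: [0.0, 0.0, 1.0, -0.0]
ft_force: [0.0, -0.0, -0.3]
grip_width: 0.0603
grasp_force: 0.0
time_s: 5.45
tcp_pos: [0.4497, -0.1861, 0.0729]
orientation: [-0.0, 0.0, 1.0, -0.0]
ft_force: [0.9, 0.3, -2.9]
grip_width: 0.0421
grasp_force: 60.9
```

```bash
python3 -m crank '[0,0,2,0,0,0,1,0,0,-3,0,0,0,1,0,0,-7,0,0,0,1,0,0,-9,0,0,0,1,0,0,-9,0,0,0,1]'
```

```text
time_s: 5.95
tcp_pos: [0.4508, -0.1868, 0.1658]
orientation: [0.002, 0.0, 1.0, -0.001]
ft_force: [-0.7, -0.2, -3.1]
grip_width: 0.0417
grasp_force: 102.3
```

I mistyped the first row: +2, which is downward. I'll check the hold before going on.

Run:
```python
from h import *
np.set_printoptions(precision=4,suppress=True)
im=imaging.read_camera('wrist')
for d in models.place_of('pepper_mill','wrist'): P=w('wrist',d['point']); print(d['conf'],P,px('wrist',P))
s=imaging.read_camera('side')
for d in models.place_of('pepper_mill','side'): P=w('side',d['point']); print('side',d['conf'],P,px('side',P))
a=cv2.resize(im[100:384,120:400],(560,568));b=cv2.resize(s[110:252,220:280],(240,568)); cv2.imwrite('pics/g2.png',np.hstack([a,b])[:,:,::-1]); s=robot.read_state(); print(s['ft_force'],s['grasp_force'],s['tcp_pos'],s['grip_width'])
```

```text
0.68 [ 0.4489 -0.1849  0.1072] [259.9536 197.6824]
side 0.7 [ 0.4465 -0.1871  0.1045] [274.1403 199.2063]
[ 0.7338 -0.2952 -1.7375] 102.18395451782271 [ 0.4492 -0.1858  0.1613] 0.04210760789747572
```

View pics/g2.png

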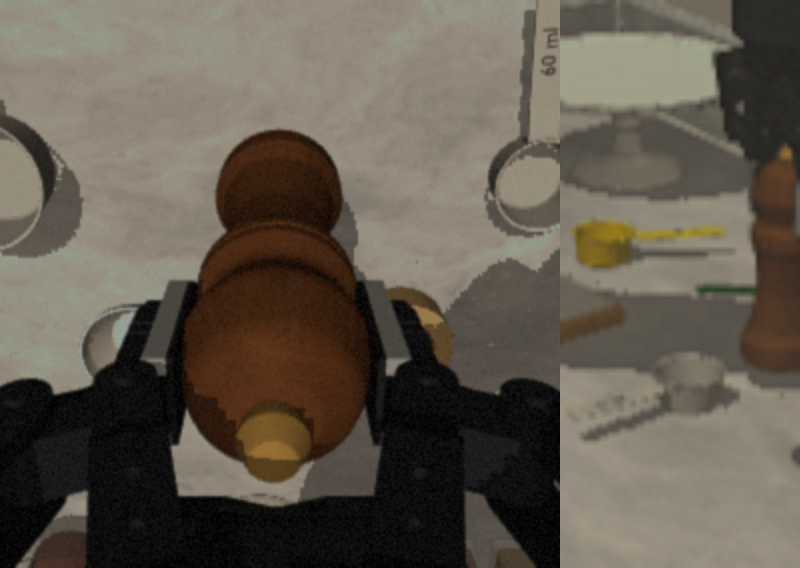

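Run:
```python
from h import *
np.set_printoptions(precision=4,suppress=True)
T=robot.read_state()['tcp_pos']
for dz in (.055,.06,.065,.07,.075,.08,.085): print(dz,px('wrist',T+[0,0,dz]))
for dz in (.055,.06,.065,.07,.075): print(dz,px('wrist',T+[0,0,-dz]))
print(robot.read_state()['wrist_torque'])
```

```text
0.055 [259.2362 276.2947]
0.06 [259.2965 282.631 ]
0.065 [259.361  289.4202]
0.07 [259.4304 296.7128]
0.075 [259.5051 304.567 ]
0.08 [259.5857 313.0501]
0.085 [259.6731 322.2409]
0.055 [258.4973 198.5836]
0.06 [258.4783 196.5849]
0.065 [258.46   194.6602]
0.07 [258.4424 192.8056]
0.075 [258.4254 191.0173]
[ 0.0011  0.0053 -0.017 ]
```

The mill is held upright, with the knob at about (257,325). The foot is about 59 mm below the TCP. Carrying on to the tray.

```bash
python3 -m crank '[0,3,0,0,0,0,1,0,7,0,0,0,0,1,0,11,0,0,0,0,1,0,15,0,0,0,0,1,0,19,0,0,0,0,1]'; python3 -m crank '[0,4,0,0,0,0,1,0,8,0,0,0,0,1,0,12,0,0,0,0,1,0,15,0,0,0,0,1,0,17.3,0,0,0,0,1]';python3 -m crank '[0,0,1,0,0,0,1,0,0,2.5,0,0,0,1,0,0,4,0,0,0,1,0,0,4.5,0,0,0,1,0,0,4.5,0,0,0,1]'
python3 - <<'E'
from h import *
np.set_printoptions(precision=4,suppress=True)
im=imaging.read_camera('wrist');np.save('w3.npy',im)
for d in models.place_of('pepper_mill','wrist'): P=w('wrist',d['point']); print(d['conf'],P,px('wrist',P))
print(robot.read_state()['tcp_pos'],shift([.4503,.1798,.0835]))
a=cv2.resize(im[100:384,120:400],(560,568)); cv2.imwrite('pics/p1.png',a[:,:,::-1])
E
```

```text
time_s: 6.65
tcp_pos: [0.4491, 0.0054, 0.1615]
orientation: [-0.001, 0.001, 1.0, 0.0]
ft_force: [1.0, -0.6, -2.8]
grip_width: 0.0424
grasp_force: 102.2
time_s: 7.15
tcp_pos: [0.4491, 0.1787, 0.1614]
orientation: [-0.001, -0.0, 1.0, -0.0]
ft_force: [-0.9, 0.4, -3.2]
grip_width: 0.0418
grasp_force: 102.2
time_s: 7.65
tcp_pos: [0.4494, 0.1763, 0.1166]
orientation: [-0.001, 0.001, 1.0, -0.0]
ft_force: [0.4, -0.8, -2.3]
grip_width: 0.0421
grasp_force: 102.1
0.67 [0.4463 0.174  0.0607] [255.496  193.2162]
[0.4501 0.1766 0.118 ] [-0.02    0.3215  3.4513]
```

View pics/p1.png

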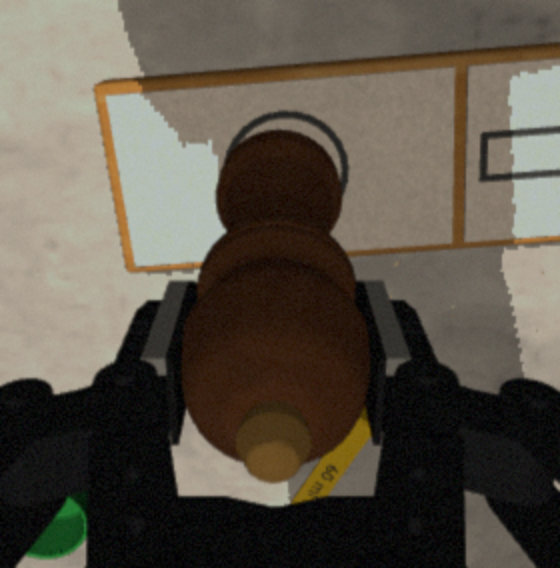

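The circle is at about (289,175) in the crop and the mill's foot at (279,190), so the mill needs about 4 mm more in +y. I'll lower it and check again.

```bash
python3 -m crank '[0,0.4,1.5,0,0,0,1,0,0.4,2.7,0,0,0,1,0,0.4,2.7,0,0,0,1,0,0.4,2.7,0,0,0,1]'
python3 - <<'E'
from h import *
np.set_printoptions(precision=4,suppress=True)
im=imaging.read_camera('wrist');np.save('w3.npy',im)
c=imaging.get_calibration('wrist');print(robot.read_state()['tcp_pos'])
# drawn circle predicted
g=cv2.resize(im[120:240,200:320],None,fx=5,fy=5,interpolation=cv2.INTER_CUBIC)
for k,(P,col) in enumerate([((.4503,.1798,.024),(0,255,0))]):
    pts=np.array([(px('wrist',[P[0]+.028*np.cos(t),P[1]+.028*np.sin(t),P[2]],c)-[200,120]+.5)*5 for t in np.linspace(0,6.28,60)])
    cv2.polylines(g,[pts.astype(np.int32)],True,col,1)
T=robot.read_state()['tcp_pos']
for hh,col in ((.059,(255,0,0)),):
    pts=np.array([(px('wrist',[T[0]+.025*np.cos(t),T[1]+.025*np.sin(t),T[2]-hh],c)-[200,120]+.5)*5 for t in np.linspace(0,6.28,60)])
    cv2.polylines(g,[pts.astype(np.int32)],True,col,1)
cv2.imwrite('pics/p2.png',g[:,:,::-1])
E
```

```text
time_s: 8.15
tcp_pos: [0.45, 0.1807, 0.0911]
orientation: [-0.0, 0.0, 1.0, -0.0]
ft_force: [-0.2, 0.5, -1.8]
grip_width: 0.0421
grasp_force: 102.1
[0.4503 0.1808 0.0914]
```

View pics/p2.png

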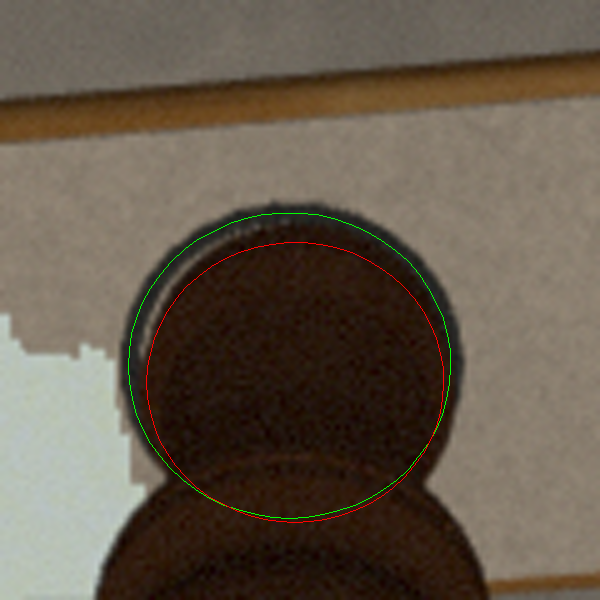

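The green predicted circle sits on the drawn one at about (292,365), and the foot is about 1 mm too far right. I'll lower it to contact.

```bash
python3 -m crank '[0,-0.1,0.3,0,0,0,1,0,-0.1,0.5,0,0,0,1,0,-0.1,0.5,0,0,0,1]'
cat > prof.py <<'E'
from h import *
np.set_printoptions(precision=4,suppress=True)
c=imaging.get_calibration('wrist');im=imaging.read_camera('wrist').astype(int);print(robot.read_state()['tcp_pos'],robot.read_state()['ft_force'])
k=px('wrist',[.4503,.1798,.024],c);print(k)
u=int(round(k[0]));print('col',[(v,*im[v,u-1:u+2].mean(0).astype(int)) for v in range(158,178)])
v=int(round(k[1]))-3;print('row',v,'L',[(x,*im[v-1:v+2,x].mean(0).astype(int)) for x in range(u-38,u-22)]);print('R',[(x,*im[v-1:v+2,x].mean(0).astype(int)) for x in range(u+22,u+38)])
E
python3 prof.py | sed 's/np.int64//g'
```

```text
time_s: 8.5
tcp_pos: [0.4499, 0.1798, 0.0857]
orientation: [-0.0, 0.0, 1.0, -0.0]
ft_force: [-0.8, -0.2, -2.3]
grip_width: 0.042
grasp_force: 102.1
[0.45   0.1798 0.0858] [ 0.4925  0.0894 -2.2976]
[258.6102 196.259 ]
col [(158, (138), (127), (112)), (159, (138), (125), (110)), (160, (138), (127), (111)), (161, (127), (117), (102)), (162, (66), (61), (56)), (163, (36), (36), (35)), (164, (33), (29), (23)), (165, (34), (19), (9)), (166, (35), (22), (10)), (167, (33), (14), (5)), (168, (31), (15), (6)), (169, (36), (22), (13)), (170, (42), (21), (11)), (171, (43), (24), (11)), (172, (47), (26), (17)), (173, (45), (27), (17)), (174, (45), (26), (14)), (175, (46), (26), (14)), (176, (44), (24), (13)), (177, (47), (26), (17))]
row 193 L [(221, (135), (125), (110)), (222, (138), (127), (111)), (223, (137), (126), (111)), (224, (95), (88), (77)), (225, (48), (46), (43)), (226, (37), (36), (32)), (227, (35), (35), (32)), (228, (42), (28), (18)), (229, (44), (27), (15)), (230, (42), (24), (12)), (231, (41), (23), (10)), (232, (46), (29), (20)), (233, (42), (21), (9)), (234, (38), (24), (15)), (235, (34), (21), (9)), (236, (31), (12), (2))]
R [(281, (32), (17), (9)), (282, (32), (17), (9)), (283, (35), (18), (10)), (284, (37), (23), (10)), (285, (40), (22), (5)), (286, (42), (25), (10)), (287, (42), (22), (14)), (288, (43), (25), (16)), (289, (42), (22), (11)), (290, (37), (28), (21)), (291, (37), (35), (34)), (292, (38), (38), (36)), (293, (40), (38), (35)), (294, (78), (72), (64)), (295, (135), (124), (108)), (296, (140), (127), (112))]
```

Run:
```python
from h import *
np.set_printoptions(precision=2,suppress=True)
for x in (.4503-.029,.4503-.028): print('line',px('wrist',[x,.1798,.024]))
for d in (0,-.002,-.004):
  for z in (.024,.027,.030): print(d,z,px('wrist',[.4503+d-.025,.1798,z]))
```

```text
line [258.59 162.76]
line [258.59 163.96]
0 0.024 [258.59 167.52]
0 0.027 [258.6  168.41]
0 0.03 [258.6  169.31]
-0.002 0.024 [258.59 165.15]
-0.002 0.027 [258.6  166.01]
-0.002 0.03 [258.61 166.89]
-0.004 0.024 [258.59 162.76]
-0.004 0.027 [258.6 163.6]
-0.004 0.03 [258.61 164.45]
```

```bash
python3 -m crank '[-0.2,0,0,0,0,0,1,-0.2,0,0.1,0,0,0,1,-0.2,0,0.2,0,0,0,1,-0.2,0,0.2,0,0,0,1]';python3 prof.py | sed 's/np.int64//g' | head -3
```

```text
time_s: 8.95
tcp_pos: [0.4519, 0.1798, 0.0836]
orientation: [-0.0, 0.0, 1.0, -0.0]
ft_force: [-0.3, 0.3, -2.6]
grip_width: 0.0421
grasp_force: 102.2
[0.4519 0.1798 0.0837] [ 0.2852 -0.9448 -2.7087]
[258.5352 194.8364]
col [(158, (138), (128), (112)), (159, (130), (118), (104)), (160, (78), (71), (64)), (161, (40), (40), (36)), (162, (38), (37), (36)), (163, (35), (36), (31)), (164, (38), (32), (29)), (165, (34), (21), (15)), (166, (34), (16), (9)), (167, (36), (20), (12)), (168, (34), (19), (4)), (169, (37), (21), (15)), (170, (42), (23), (6)), (171, (48), (29), (18)), (172, (47), (27), (19)), (173, (43), (25), (12)), (174, (47), (28), (15)), (175, (47), (29), (17)), (176, (47), (26), (16)), (177, (43), (25), (10))]
```

```bash
python3 -m crank '[0,0,0.1,0,0,0,1,0,0,0.2,0,0,0,1,0,0,0.2,0,0,0,1]';python3 -m crank '[0,0,0.1,0,0,0,1,0,0,0.2,0,0,0,1,0,0,0.2,0,0,0,1]'
```

```text
time_s: 9.3
tcp_pos: [0.4526, 0.18, 0.0829]
orientation: [0.001, 0.0, 1.0, 0.0]
ft_force: [-2.0, -0.0, 11.9]
grip_width: 0.0416
grasp_force: 104.0
time_s: 9.6
tcp_pos: [0.4535, 0.1802, 0.0827]
orientation: [0.002, 0.0, 1.0, 0.0]
ft_force: [-6.7, -0.6, 35.0]
grip_width: 0.042
grasp_force: 107.0
```

```bash
python3 -m crank '[0,0,-0.3,0,0,0,1,0,0,-0.3,0,0,0,1,0,0,-0.3,0,0,0,1]';python3 prof.py | sed 's/np.int64//g'
```

```text
time_s: 9.9
tcp_pos: [0.4521, 0.1799, 0.0829]
orientation: [0.0, 0.0, 1.0, 0.0]
ft_force: [-0.1, -0.4, 3.7]
grip_width: 0.0425
grasp_force: 103.3
[0.4521 0.1799 0.0829] [-0.6548  0.4023  5.2235]
[258.4461 194.8829]
col [(158, (140), (127), (112)), (159, (127), (116), (103)), (160, (66), (62), (54)), (161, (38), (39), (36)), (162, (38), (38), (37)), (163, (35), (33), (32)), (164, (38), (27), (20)), (165, (36), (21), (12)), (166, (32), (15), (2)), (167, (36), (21), (9)), (168, (36), (22), (13)), (169, (43), (26), (14)), (170, (44), (26), (11)), (171, (45), (22), (11)), (172, (46), (25), (13)), (173, (43), (23), (12)), (174, (44), (26), (12)), (175, (50), (31), (22)), (176, (45), (29), (17)), (177, (46), (26), (16))]
row 192 L [(220, (134), (123), (107)), (221, (136), (126), (109)), (222, (138), (126), (111)), (223, (139), (127), (110)), (224, (62), (56), (52)), (225, (34), (31), (32)), (226, (39), (40), (36)), (227, (38), (37), (36)), (228, (40), (26), (19)), (229, (44), (25), (18)), (230, (44), (27), (12)), (231, (44), (28), (15)), (232, (46), (27), (15)), (233, (43), (23), (11)), (234, (37), (16), (5)), (235, (38), (19), (10))]
R [(280, (36), (22), (10)), (281, (37), (22), (16)), (282, (30), (12), (6)), (283, (34), (20), (6)), (284, (44), (27), (18)), (285, (42), (22), (12)), (286, (40), (20), (10)), (287, (42), (23), (14)), (288, (41), (20), (8)), (289, (47), (31), (19)), (290, (66), (60), (50)), (291, (42), (44), (40)), (292, (36), (33), (30)), (293, (39), (38), (37)), (294, (60), (57), (51)), (295, (137), (125), (110))]
```

```bash
python3 -m crank '[0,0,0,0,0,0,0.5,0,0,0,0,0,0,0.3,0,0,0,0,0,0,0.1,0,0,0,0,0,0,0,0,0,0,0,0,0,0]';python3 -m crank '[0,0,-4,0,0,0,0,0,0,-8,0,0,0,0,0,0,-12,0,0,0,0,0,0,-16,0,0,0,0,0,0,-18,0,0,0,0]'
python3 - <<'E'
from h import *
np.set_printoptions(precision=4,suppress=True)
imaging.read_camera('wrist')
for d in models.place_of('pepper_mill','wrist'): P=w('wrist',d['point']); print(d['conf'],P,px('wrist',P))
imaging.read_camera('side')
for n in ('pepper_mill','small_cup'):
  for d in models.place_of(n,'side'): P=w('side',d['point']); print('side',d['conf'],P,px('side',P))
E
```

```text
time_s: 10.45
tcp_pos: [0.452, 0.1798, 0.0828]
orientation: [-0.0, 0.0, 1.0, -0.0]
ft_force: [-0.3, -0.4, -0.3]
grip_width: 0.0853
grasp_force: 0.0
time_s: 10.95
tcp_pos: [0.4525, 0.18, 0.2664]
orientation: [0.002, 0.0, 1.0, 0.0]
ft_force: [1.4, -0.5, -0.8]
grip_width: 0.0853
grasp_force: 0.0
0.67 [0.4496 0.1808 0.0256] [258.5993 151.1407]
side 0.54 [ 0.4339 -0.0366  0.0012] [239.6352 213.6141]
side 0.52 [0.6323 0.0574 0.0064] [274.4125 186.3549]
side 0.46 [0.6049 0.223  0.0024] [240.549  173.5173]
```

```bash
python3 -m crank '[2.8,-22.2,0,0,0,42.9,0,2.8,-22.2,0,0,0,42.9,0,2.8,-22.2,0,0,0,42.9,0,2.8,-22.2,0,0,0,42.9,0,2.8,-22.2,0,0,0,42.9,0]' | head -2;python3 -m crank '[0,0,0,0,0,42.9,0,0,0,0,0,0,42.9,0,0,0,0,0,0,42.9,0,0,0,0,0,0,42.9,0,0,0,0,0,0,42.9,0]'|head -2;python3 -m crank '[0,0,0,0,0,42.9,0,0,0,0,0,0,42.9,0,0,0,0,0,0,42.9,0,0,0,0,0,0,42.9,0,0,0,0,0,0,42.9,0]'|head -2;python3 -m crank '[0,0,0,0,0,42.9,0,0,0,0,0,0,42.9,0,0,0,0,0,0,42.9,0,0,0,0,0,0,42.9,0,0,0,0,0,0,42.9,0]'
python3 - <<'E'
from h import *
import pickle
np.set_printoptions(precision=4,suppress=True)
c=imaging.get_calibration('wrist');im=imaging.read_camera('wrist');print(yaw(),robot.read_state()['joints'],robot.read_state()['tcp_pos'])
np.save('w4.npy',im);pickle.dump(c,open('c4.pkl','wb'))
for n in ['small_cup','cup_pan']:
    for d in models.place_of(n,'wrist'): P=w('wrist',d['point'],c); print(n,d['conf'],P,px('wrist',P,c))
for P in ([.4765,-.0365,.027],[.3695,-.0470,.025]): print(px('wrist',P,c))
cv2.imwrite('pics/w4.png',cv2.resize(im[60:340,100:400],None,fx=2,fy=2,interpolation=cv2.INTER_CUBIC)[:,:,::-1])
E
```

```text
time_s: 11.7
tcp_pos: [0.4227, -0.045, 0.2616]
time_s: 12.2
tcp_pos: [0.4235, -0.042, 0.2616]
time_s: 12.7
tcp_pos: [0.4235, -0.042, 0.2616]
time_s: 13.2
tcp_pos: [0.4235, -0.042, 0.2616]
orientation: [-0.0, 0.998, 0.07, -0.001]
ft_force: [-0.0, -0.1, 0.2]
grip_width: 0.0855
grasp_force: 0.0
[[ 0.9917  0.1289 -0.002 ]
 [ 0.1289 -0.9917  0.0004]
 [-0.0019 -0.0007 -1.    ]] [-0.2802 -0.1789  1.6355 -0.0001  1.6871  1.1613] [ 0.4235 -0.042   0.2616]
small_cup 0.93 [ 0.4383 -0.0433  0.0017] [259.1773 141.1873]
cup_pan 0.59 [ 0.4752 -0.0393 -0.0017] [260.0472 114.8905]
cup_pan 0.56 [ 0.5719  0.2401 -0.0017] [56.144   6.9197]
[258.3214 115.1359]
[255.1461 190.6498]
```

View pics/w4.png

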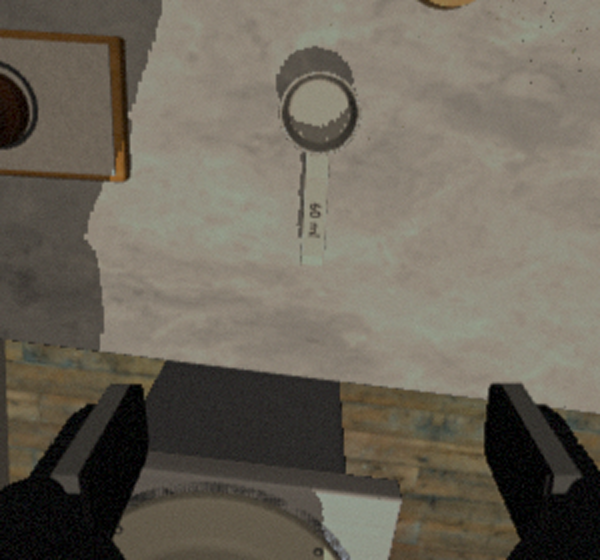

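The small cup shows with its rim centred at about (260,115), its handle end at (256,192), and the pan pointing away from the robot.

Run:
```python
from h import *
import pickle
np.set_printoptions(precision=4,suppress=True)
c=pickle.load(open('c4.pkl','rb'))
a=ray('wrist',(260,115.5),.027,c);b=ray('wrist',(256.2,192),.025,c)
d=(a-b)[:2];th=np.arctan2(d[1],d[0]);print(a,b,np.hypot(*d),np.degrees(th))
for pan,t in ((a[:2],th),((a[:2]+[.4765,-.0365])/2,np.radians(5.7))):
  g=pan-.052*np.array([np.cos(t),np.sin(t)]);print(g,shift([*g,.1]))
# bright columns of the handle along rows
im=np.load('w4.npy').astype(int).sum(2)
```

```text
[ 0.4763 -0.0388  0.027 ] [ 0.3676 -0.0488  0.025 ] 0.1091582023290457 5.266614147340322
[ 0.4246 -0.0436] [ 0.0964  0.1749 16.1918]
[ 0.4247 -0.0428] [ 0.119   0.1017 16.1918]
```

Run:
```python
from h import *
import pickle
np.set_printoptions(precision=1,suppress=True)
c=pickle.load(open('c4.pkl','rb'));T=robot.read_state()['tcp_pos'];M=yaw()
for dx in (.011,-.011):
  for b in (0,.013,.02,.03,.04): print(dx,b,[px('wrist',T+M@np.array([dx,s*.0425,-b]),c) for s in (-1,1)])
```

```text
0.011 0 [array([189.7, 210.9]), array([322.7, 209.8])]
0.011 0.013 [array([185. , 219.1]), array([327.2, 217.9])]
0.011 0.02 [array([182.2, 224. ]), array([329.9, 222.8])]
0.011 0.03 [array([177.8, 231.7]), array([334.2, 230.4])]
0.011 0.04 [array([172.8, 240.4]), array([339., 239.])]
-0.011 0 [array([192.4, 241.7]), array([320.6, 240.6])]
-0.011 0.013 [array([188.1, 251.6]), array([324.9, 250.5])]
-0.011 0.02 [array([185.5, 257.5]), array([327.4, 256.4])]
-0.011 0.03 [array([181.5, 266.8]), array([331.3, 265.6])]
-0.011 0.04 [array([177. , 277.2]), array([335.7, 275.9])]
```

```bash
python3 -m crank '[0.1,0.13,5,0,0,2,0,0.1,0.13,10,0,0,2,0,0.1,0.13,15,0,0,2,0,0.1,0.13,20,0,0,2,0,0.1,0.13,23,0,0,2,0]'; python3 -m crank '[0,0,0,0,0,0,0.5,0,0,0.5,0,0,0,0.5,0,0,1,0,0,0,0.5,0,0,1.5,0,0,0,0.5,0,0,1.5,0,0,0,0.5]'
python3 - <<'E'
from h import *
np.set_printoptions(precision=4,suppress=True)
imaging.read_camera('wrist');print(yaw()[:,0],robot.read_state()['tcp_pos'])
for n in ['small_cup','cup_pan']:
    for d in models.place_of(n,'wrist')[:2]: P=w('wrist',d['point']); print(n,d['conf'],P)
E
```

```text
time_s: 13.85
tcp_pos: [0.4229, -0.0427, 0.0291]
orientation: [-0.001, 0.998, 0.058, -0.002]
ft_force: [0.7, -0.9, -0.6]
grip_width: 0.0852
grasp_force: 0.0
time_s: 14.35
tcp_pos: [0.4252, -0.0433, 0.018]
orientation: [0.0, 0.998, 0.056, 0.0]
ft_force: [0.2, 0.1, 0.5]
grip_width: 0.0425
grasp_force: 0.0
[0.9938 0.1111 0.0004] [ 0.4252 -0.0433  0.0182]
small_cup 0.71 [ 0.4354 -0.0396 -0.0025]
cup_pan 0.77 [ 0.4758 -0.0377 -0.0004]
```

```bash
python3 -m crank '[0,0,0.3,0,0,1,0.5,0,0,0.6,0,0,1,0.5,0,0,0.9,0,0,1,0.5,0,0,1,0,0,1,0.5]'; python3 -m crank '[0,0,0.1,0,0,0,0.5,0,0,0.2,0,0,0,0.5,0,0,0.2,0,0,0,0.5]'
```

```text
time_s: 14.9
tcp_pos: [0.4248, -0.0432, 0.0074]
orientation: [-0.0, 0.999, 0.047, -0.0]
ft_force: [-0.1, -0.2, 0.5]
grip_width: 0.0427
grasp_force: 0.0
time_s: 15.2
tcp_pos: [0.425, -0.0433, 0.0058]
orientation: [0.0, 0.999, 0.047, -0.0]
ft_force: [-0.5, 1.1, 0.0]
grip_width: 0.043
grasp_force: 0.0
```

Now close and see what width it stops at.

```bash
python3 -m crank '[0,0,0,0,0,0,0.65,0,0,0,0,0,0,0.75,0,0,0,0,0,0,0.85,0,0,0,0,0,0,1,0,0,0,0,0,0,1]';python3 -m crank '[0,0,0,0,0,0,1,0,0,0,0,0,0,1,0,0,0,0,0,0,1]'
```

```text
time_s: 15.7
tcp_pos: [0.425, -0.0433, 0.0059]
orientation: [0.0, 0.999, 0.047, -0.0]
ft_force: [0.3, -0.7, -0.3]
grip_width: 0.0
grasp_force: 0.0
time_s: 16.0
tcp_pos: [0.425, -0.0433, 0.0058]
orientation: [0.0, 0.999, 0.047, -0.0]
ft_force: [-0.0, -0.1, 0.8]
grip_width: -0.0
grasp_force: 0.0
```

```bash
python3 -m crank '[0,0,0,0,0,0,0.5,0,0,0,0,0,0,0.5,0,0,0,0,0,0,0.5,0,0,0.2,0,0,0,0.5,0,0,0.5,0,0,0,0.5]' | grep -E 'ft|tcp|width'; python3 -m crank '[0,0,0.2,0,0,0,0.5,0,0,0.4,0,0,0,0.5,0,0,0.6,0,0,0,0.5,0,0,0.6,0,0,0,0.5]'| grep -E 'ft|tcp|width'
python3 - <<'E'
from h import *
np.set_printoptions(precision=4,suppress=True)
imaging.read_camera('wrist')
for n in ['small_cup','cup_pan']:
    for d in models.place_of(n,'wrist')[:2]: P=w('wrist',d['point']); print(n,d['conf'],P)
E
```

```text
tcp_pos: [0.4251, -0.0433, 0.0007]
ft_force: [-0.1, -0.3, -0.4]
grip_width: 0.0427
tcp_pos: [0.4248, -0.0432, -0.0055]
ft_force: [-0.4, -0.1, -1.0]
grip_width: 0.0429
small_cup 0.84 [ 0.4366 -0.0391  0.003 ]
cup_pan 0.83 [ 0.4769 -0.0376 -0.0011]
```

```bash
python3 -m crank '[0,0,0.2,0,0,0,0.5,0,0,0.4,0,0,0,0.5,0,0,0.6,0,0,0,0.5,0,0,0.6,0,0,0,0.5]' | grep -E 'ft|tcp|width'; python3 -m crank '[0,0,0.2,0,0,0,0.5,0,0,0.4,0,0,0,0.5,0,0,0.5,0,0,0,0.5,0,0,0.5,0,0,0,0.5]'| grep -E 'ft|tcp|width'
```

```text
tcp_pos: [0.4248, -0.0432, -0.0115]
ft_force: [0.2, 0.4, -0.3]
grip_width: 0.0428
tcp_pos: [0.4249, -0.0433, -0.0163]
ft_force: [0.5, 0.1, 0.2]
grip_width: 0.0426
```

```bash
python3 -m crank '[0,0,0,0,0,0,0.65,0,0,0,0,0,0,0.75,0,0,0,0,0,0,0.85,0,0,0,0,0,0,1,0,0,0,0,0,0,1]';python3 -m crank '[0,0,0,0,0,0,1,0,0,0,0,0,0,1,0,0,0,0,0,0,1]'
```

```text
time_s: 18.35
tcp_pos: [0.425, -0.0433, -0.0161]
orientation: [0.0, 0.999, 0.047, -0.0]
ft_force: [-0.5, -0.3, 1.8]
grip_width: 0.0145
grasp_force: 58.4
time_s: 18.65
tcp_pos: [0.425, -0.0433, -0.0161]
orientation: [0.0, 0.999, 0.047, -0.0]
ft_force: [-1.2, -1.2, 2.1]
grip_width: 0.0144
grasp_force: 58.5
```

The reading runs 3 mm low, as it did on the mill, so this is a real grip. Lifting.

```bash
python3 -m crank '[0,0,-1,0,0,0,1,0,0,-3,0,0,0,1,0,0,-6,0,0,0,1,0,0,-10,0,0,0,1,0,0,-13,0,0,0,1]'
python3 - <<'E'
from h import *
np.set_printoptions(precision=4,suppress=True)
c=imaging.get_calibration('wrist');im=imaging.read_camera('wrist');np.save('w5.npy',im)
for n in ['small_cup','cup_pan']:
    for d in models.place_of(n,'wrist')[:2]: P=w('wrist',d['point'],c); print(n,d['conf'],P)
imaging.read_camera('side')
for n in ['small_cup','cup_pan']:
    for d in models.place_of(n,'side')[:3]: P=w('side',d['point']); print(n,d['conf'],P)
print(robot.read_state()['tcp_pos'],yaw()[:,0])
E
```

```text
time_s: 19.15
tcp_pos: [0.4252, -0.0432, 0.1167]
orientation: [0.0, 0.999, 0.047, 0.001]
ft_force: [0.8, -0.3, -1.0]
grip_width: 0.0142
grasp_force: 58.5
small_cup 0.66 [ 0.4361 -0.0419  0.1316]
cup_pan 0.85 [ 0.4742 -0.0388  0.1352]
small_cup 0.66 [ 0.4396 -0.0409  0.1347]
small_cup 0.55 [0.6068 0.2198 0.0007]
small_cup 0.5 [0.6293 0.0571 0.0028]
cup_pan 0.68 [0.5752 0.2394 0.0008]
cup_pan 0.54 [0.6631 0.0383 0.002 ]
cup_pan 0.52 [ 0.4742 -0.0377  0.1308]
[ 0.4245 -0.0431  0.113 ] [ 0.9956  0.0935 -0.0013]
```

```bash
python3 -m crank '[0,0,-3,0,0,-8.5,1,0,0,-6,0,0,-17,1,0,0,-9.5,0,0,-25.5,1,0,0,-9.5,0,0,-34,1,0,0,-9.5,0,0,-42.5,1]' | head -2; python3 -m crank '[0,0,0,0,0,-8.5,1,0,0,0,0,0,-17,1,0,0,0,0,0,-25.5,1,0,0,0,0,0,-34,1,0,0,0,0,0,-42.5,1]'
python3 - <<'E'
from h import *
M=yaw();print(M[:,0],np.degrees(np.arctan2(M[1,0],M[0,0])),shift([.4378,.3321,.21]),robot.read_state()['joints'])
E
```

```text
time_s: 19.95
tcp_pos: [0.4251, -0.0432, 0.2086]
time_s: 20.45
tcp_pos: [0.4247, -0.0431, 0.2076]
orientation: [-0.001, 0.703, 0.711, -0.001]
ft_force: [0.2, 0.1, -1.2]
grip_width: 0.0141
grasp_force: 58.6
[-1.23816800e-02  9.99923156e-01  6.12896421e-04] 90.70943627093034 [37.50555929  1.77891657 -0.22038045] [-2.82118736e-01 -1.66400391e-01  1.73238430e+00 -5.88781733e-05
  1.57791437e+00 -2.94501767e-01]
```

```bash
python3 -m crank '[4,0.2,-0.3,0,0,-1,1,8,0.4,-0.3,0,0,-2,1,12,0.6,-0.3,0,0,-3,1,16,0.8,-0.3,0,0,-4,1,20,1,-0.3,0,0,-4,1]' | head -2
python3 - <<'E'
from h import *
M=yaw();print(np.degrees(np.arctan2(M[1,0],M[0,0])),shift([.4378,.3321,.21]))
E
```

```text
time_s: 20.95
tcp_pos: [0.4331, 0.1584, 0.2107]
94.39443868515266 [17.28493848  1.79486845  0.0588016 ]
```

```bash
python3 -m crank '[4,0.4,0,0,0,0,1,8,0.8,0,0,0,0,1,12,1.2,0,0,0,0,1,16,1.6,0,0,0,0,1,17.3,1.8,0,0,0,0,1]' | head -2;  python3 -m crank '[0,0,4,0,0,0,1,0,0,8,0,0,0,1,0,0,12,0,0,0,1,0,0,15,0,0,0,1,0,0,15,0,0,0,1]'
python3 - <<'E'
from h import *
np.set_printoptions(precision=4,suppress=True)
import pickle
M=yaw();print(np.degrees(np.arctan2(M[1,0],M[0,0])),shift([.4378,.3321,.06]))
for cam in ('wrist','side'):
  c=imaging.get_calibration(cam);im=imaging.read_camera(cam);np.save('w6%s.npy'%cam,im);pickle.dump(c,open('c6%s.pkl'%cam,'wb'))
  for n in ['small_cup','cup_pan','cup_card']:
    for d in models.place_of(n,cam)[:3]: P=w(cam,d['point'],c); print(n,d['conf'],P)
E
```

```text
time_s: 21.45
tcp_pos: [0.4377, 0.3335, 0.2099]
time_s: 21.95
tcp_pos: [0.4361, 0.3289, 0.0571]
orientation: [-0.001, 0.68, 0.733, -0.004]
ft_force: [-0.7, 0.8, -0.1]
grip_width: 0.0142
grasp_force: 58.7
94.34639337330944 [ 0.301   0.1878 -0.2908]
small_cup 0.86 [0.4345 0.3413 0.0708]
small_cup 0.7 [ 0.6066  0.2151 -0.0044]
cup_pan 0.95 [ 0.5729  0.2388 -0.0007]
cup_pan 0.61 [0.4315 0.3787 0.0737]
small_cup 0.67 [0.4404 0.3418 0.0801]
small_cup 0.59 [0.6294 0.0612 0.0054]
small_cup 0.55 [0.4334 0.3828 0.0778]
cup_pan 0.77 [0.5733 0.2402 0.0013]
cup_pan 0.68 [0.4312 0.3821 0.079 ]
cup_pan 0.52 [0.6631 0.0383 0.0049]
cup_card 0.76 [0.4434 0.3459 0.0261]
```

```bash
python3 -m crank '[0.1,0,1.5,0,0,0,1,0.1,0,3,0,0,0,1,0.1,0,4.2,0,0,0,1,0.1,0,4.2,0,0,0,1,0.1,0,4.2,0,0,0,1]'
cat > cupchk.py <<'E'
from h import *
np.set_printoptions(precision=4,suppress=True,linewidth=200)
c=imaging.get_calibration('wrist');im=imaging.read_camera('wrist');np.save('w7.npy',im)
M=yaw();T=robot.read_state()['tcp_pos'];print(T,np.degrees(np.arctan2(M[1,0],M[0,0])),shift([.4378,.3321,.018]))
for n in ['small_cup','cup_pan']:
    for d in models.place_of(n,'wrist')[:2]: P=w('wrist',d['point'],c); print(n,d['conf'],P)
k=px('wrist',[.4336,.3834,.024],c); print('drawn pan px',k,'pan est px rim',px('wrist',T+M@np.array([.0515,0,0])+[0,0,.043],c))
# rectify the card plane, 0.5 mm/px in card frame about the drawn pan centre
th=np.radians(4.7);ey=np.array([-np.sin(th),np.cos(th)]);ex=np.array([np.cos(th),np.sin(th)])
N=[(a,b) for b in range(45,-125,-1) for a in range(-45,46)]
src=np.array([px('wrist',[*(np.array([.4336,.3834])+ex*a*1e-3+ey*b*1e-3),.024],c) for a,b in N]).astype(np.float32).reshape(170,91,2)
r=cv2.remap(im,src[...,0],src[...,1],cv2.INTER_LINEAR);g=cv2.cvtColor(r,cv2.COLOR_RGB2GRAY);np.save('rect.npy',r)
for b in range(42,-122,-3): print('%4d'%b,''.join('%x'%(v//16) for v in g[45-b,::1]))
E
python3 cupchk.py
```

```text
time_s: 22.85
tcp_pos: [0.4386, 0.3317, 0.0202]
orientation: [0.0, 0.68, 0.733, 0.0]
ft_force: [1.0, -0.5, -0.1]
grip_width: 0.0142
grasp_force: 58.7
[0.4388 0.3319 0.0205] 94.35746203430615 [ 0.0321 -0.1002  0.2545]
small_cup 0.87 [0.6066 0.2162 0.0002]
small_cup 0.81 [0.4404 0.3413 0.0336]
cup_pan 0.78 [0.4334 0.3815 0.035 ]
cup_pan 0.72 [ 0.5697  0.2372 -0.0019]
drawn pan px [256.3867 147.0694] pan est px rim [258.9683 162.8615]
  42 5445544444444566888888888888888888888888888888888888888788888888888888888888888887788888788
  39 54677776777777778aaaaaaa999aaaaaaaaaaaaaaaa9aa9a99999aaaaaaaaaaaaaa999999aaaaaaabaaaaaaa888
  36 4588877777777777abbbbbbbbbbbbbbbbbbbbbbbcbbbbbcbbbbbbbccbbbbbbbbbbbbbbbbbbbbcbbbbbbbbbbb678
  33 557787777777777888bbbbbbcbbbbbbbbbcbbcbbcbbbbbccbccbbbbccbbbbcbcbbbbccbbbbbbcbbbbbbbbbbb888
  30 5588877777777888877bbbbbbbbbbccbbb8644444443444444544468abbba999abb8777778bbbbbbbbbbbbcb987
  27 557777778778788778888bccbcca854444457abbbcccccbbbccba753222224688887788777777777bcbbbbbc977
  24 55777777778777887777888b8444469bccbcbcbbbbbbbabbbb877887888742222378778777788
[... 3970 characters left out ...]
000000000000002457544
-102 0000000000000000000000000010000011026666665333333346666400100101001001000000000000000000000
-105 0000000000000001000000010000000110026666666666666666666510110000001010000000000000100000001
-108 0000000000000000000000000100010111136666665545556666666620110000000000100000000000000000000
-111 1100110000000000000000000000010011136666666666635666666621110001000000000000000000000000000
-114 1000010100001000000000001001000111366666664445436666666631110000000000000000000010000000110
-117 0000000000000000000000000000000011676666653323336666666641100000000000000000000000000000000
-120 0000001000100000000000000000011111456666664444443334666651111000000000000000000000000000000
```

Run:
```python
from h import *
np.set_printoptions(precision=4,suppress=True)
c=imaging.get_calibration('wrist');o=np.array(c['origin']);T=robot.read_state()['tcp_pos']
th=np.radians(4.7);ey=np.array([-np.sin(th),np.cos(th)]);ex=np.array([np.cos(th),np.sin(th)]);P0=np.array([.4336,.3834])
ab=lambda p:np.array([(p[:2]-P0)@ex,(p[:2]-P0)@ey])*1e3
print('cam',ab(o),o[2],'tcp',ab(T))
for a,b,z in ((-.5,-9,.0635),(0,-51,.0615),(.3,-75,.0615)):
    p=np.array([*(P0+ex*a*1e-3+ey*b*1e-3),.024]);q=p+(o-p)*(z-.024)/(o[2]-.024);print(ab(q))
```

```text
cam [ 0.7713 30.4609] 0.19717135112352047 tcp [  1.0467 -51.7949]
[-0.21    0.0009]
[  0.167  -33.3598]
[  0.4021 -52.1626]
```

The pan is within about 0.5 mm of the drawn circle. Lowering.

```bash
python3 -m crank '[0,-0.06,0.4,0,0,0,1,0,-0.06,0.8,0,0,0,1,0,-0.06,1,0,0,0,1,0,-0.06,1,0,0,0,1]'; python3 -m crank '[0,0,0.1,0,0,0,1,0,0,0.2,0,0,0,1,0,0,0.2,0,0,0,1]'
```

```text
time_s: 23.4
tcp_pos: [0.4376, 0.3315, 0.0094]
orientation: [-0.0, 0.68, 0.733, -0.0]
ft_force: [-0.2, 0.3, -1.3]
grip_width: 0.014
grasp_force: 58.7
time_s: 23.7
tcp_pos: [0.438, 0.3316, 0.0079]
orientation: [0.0, 0.68, 0.733, 0.0]
ft_force: [-0.5, -0.8, 2.5]
grip_width: 0.0142
grasp_force: 58.9
```

```bash
python3 -m crank '[0,0,0.05,0,0,0,1,0,0,0.05,0,0,0,1]'; python3 cupchk.py | cut -c1-100 | awk 'NR<6|| (NR%2==0)' | head -32
```

```text
time_s: 23.9
tcp_pos: [0.4381, 0.3315, 0.0076]
orientation: [0.0, 0.68, 0.733, 0.0]
ft_force: [0.3, -4.7, 6.6]
grip_width: 0.0143
grasp_force: 59.2
[0.4381 0.3315 0.0076] 94.35734528195286 [ 0.0646 -0.0237 -1.0415]
small_cup 0.77 [0.4411 0.3389 0.0236]
small_cup 0.67 [ 0.6054  0.2167 -0.0024]
cup_pan 0.77 [0.4335 0.3823 0.027 ]
drawn pan px [257.3917 150.7819] pan est px rim [258.5893 162.9741]
  42 5445444444444554444447888888888888888888788887788888888888888888788888888888888887788888788
  36 54787778877777778888878bbbbbbbbbbbbbbbcbbbbcbbbbbbbbbbbbbbbbbbbbbbbbbbbbbbbbbbbbbbbbbbbb768
  30 54787777777777887777777877bbbbbbba86445544445544444544589bbbbbbbbbbbbbbbbbbbbbbbbbbbbbbb977
  24 4577777777777788777777874224569ccbbcbcbbbbbbbb8877777887788742222377777877777abbbbbbbbbb757
  18 457777787777778878622226788a9997433455556aaaaaaaa99886555679aa988872222577777788888bbbbc977
  12 45778877878887852225a99534345666666667babbbbbbbbbbbbbbbabbaaa865557aaa6222378878887778ab777
   6 4577888887787625a964444456666666669aabbbbbbbbbbbbbbbaaabbbbbbaaaa8666669aa42588888878889754
   0 557777777887769844
[... 1216 characters left out ...]
002777778888788888544
 -78 5578778888888885000001002333333300002666666666666666630000233333320000001047888877887778644
 -84 5588888788851000000000011000014511004666643662464366641011452000001010000000015777787887554
 -90 5577653100000000000000000000000010016666642666666346662011000000000010100101000001257777544
 -96 0000000000000001010000010000000001026666666666666666664011010001010000000000001000001100100
-102 0000000000010000000000000100000011125666654433256666666111100000000000000001010000000000000
-108 1100000000000000000000100000001111125666665555555566666201100000000000000000010000000000110
-114 0000001000100010000000000000002777666666666666666666666667710000000000000000100000001001011
```

Seated and centred within the drawn lines. Release it, retreat straight up, then verify.

```bash
python3 -m crank '[0,0,-0.06,0,0,0,1,0,0,-0.06,0,0,0,0.9,0,0,-0.06,0,0,0,0.7,0,0,-0.06,0,0,0,0.5,0,0,-0.06,0,0,0,0.4]'; python3 -m crank '[0,0,0,0,0,0,0.4,0,0,-2,0,0,0,0.4,0,0,-5,0,0,0,0.4,0,0,-9,0,0,0,0.4,0,0,-13,0,0,0,0.4]';python3 -m crank '[0,0,-4,0,0,0,0.4,0,0,-8,0,0,0,0.4,0,0,-9,0,0,0,0.4,0,0,-9,0,0,0,0.4]'; python3 cupchk.py | cut -c1-100
python3 - <<'E'
from h import *
np.set_printoptions(precision=4,suppress=True)
for cam in ('side','top','wrist'):
  imaging.read_camera(cam)
  for n in ['pepper_mill','small_cup','cup_pan']:
    for d in models.place_of(n,cam)[:3]: print(cam,n,d['conf'],w(cam,d['point']))
E
```

```text
time_s: 24.55
tcp_pos: [0.4378, 0.3316, 0.0078]
orientation: [-0.0, 0.68, 0.733, -0.0]
ft_force: [-0.1, -0.0, 0.2]
grip_width: 0.051
grasp_force: 0.0
time_s: 25.05
tcp_pos: [0.4375, 0.3314, 0.1392]
orientation: [-0.0, 0.68, 0.734, -0.0]
ft_force: [0.1, 0.4, -0.4]
grip_width: 0.0512
grasp_force: 0.0
time_s: 25.45
tcp_pos: [0.4384, 0.3319, 0.2293]
orientation: [0.0, 0.68, 0.734, 0.001]
ft_force: [0.1, -1.1, -0.2]
grip_width: 0.0511
grasp_force: 0.0
[0.4379 0.3316 0.2275] 94.36082444978501 [ 0.0481 -0.0082 20.95  ]
small_cup 0.86 [ 0.6082  0.2136 -0.005 ]
small_cup 0.85 [0.4428 0.3427 0.0244]
cup_pan 0.67 [ 0.569   0.2362 -0.0019]
drawn pan px [256.6651 118.0847] pan est px rim [257.6677 162.4859]
  42 8888888888888888888888888888888888888888888888888888888888888888888888888888888888888888888
  39 889aaaaaaaaaaaaaa988888888999999999aaaa99998899999999aaaaaaaaaaaaaa99999999999aaaa9aaaa9888
  36 89bbccccbccbbbcccccccccbcbccccccccbbccccccbccccccccccccbcccbcccccccccccbcccccccccccccccb877
  33 89abcccbbccccbcccbbccccccccccccccccccccccbbbcbbcccccccccccccbccccccbccbcbbccccbbcccbcccb888
  30 89a
[... 5010 characters left out ...]
  0.2206 0.001 ]
side small_cup 0.6 [0.4387 0.3432 0.0245]
side small_cup 0.49 [0.6315 0.0582 0.0042]
side cup_pan 0.54 [0.6627 0.038  0.0055]
side cup_pan 0.5 [ 0.5711  0.2403 -0.0004]
side cup_pan 0.47 [0.4345 0.3815 0.0225]
top pepper_mill 0.65 [0.4473 0.1839 0.0183]
top small_cup 0.81 [0.6276 0.0603 0.0007]
top small_cup 0.65 [ 0.6048  0.2221 -0.0034]
top cup_pan 0.96 [0.4352 0.3831 0.0226]
top cup_pan 0.63 [0.6634 0.0426 0.0027]
top cup_pan 0.61 [ 0.5702  0.2393 -0.0035]
wrist pepper_mill 0.58 [0.4484 0.1807 0.0276]
wrist small_cup 0.83 [ 0.6053  0.2185 -0.0035]
wrist small_cup 0.7 [0.441  0.3416 0.0221]
wrist cup_pan 0.96 [0.4323 0.3778 0.0232]
wrist cup_pan 0.85 [0.5705 0.2398 0.0039]
```

```bash
python3 -c "
from station import robot
print(robot.sign_off())"
```

```text
the job is handed in; nothing more can be done
None
```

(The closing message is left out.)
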